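Index the round panel to the marked station and clamp the turntable

TASK

On the round-panel stand, pull the leaning spring plunger's knob out, swing the turntable with it to the station marked by the tall pin, and let the plunger drop fully home there. Then turn the upright-levered clamp bolt clockwise until it stops, and after that fold its lever right down towards the robot. Do not press on the leaded panel and leave the other things on the bench where they are.

Things in the scene. Friction and masses are not known exactly. Their poses are not given: they have to be found in the camera images.
- axis_foot (a point): Foot of the stand's vertical turning axis, at bench height. The stand is a fixed grey round base plate, diameter 470 mm, 15 mm thick; its axes are this point's: z up, -x its front, towards the robot within 0.2 rad. Above it, on the same axis, turns a wooden disc (diameter 272 mm, 128 to 150 mm above the bench) that carries the leaded panel and the plunger.
- turntable (a joint): Turntable angle, rad, counter-clockwise from above positive, range +-0.75. At angle a the plunger stands in direction (-cos a, -sin a) from the axis in the stand's axes: 0 front, +0.5 right station (-y), -0.5 left station. Starts within 0.1 of 0, plunger down in a wide pocket (play to about +-0.13). Friction 0.2 N m: with the plunger up it turns easily and stays where left.
- plunger (a joint): Lift of the plunger along its leaning axis, m: 0 home in a slot or the pocket, 0.008 its pin rides on a land between slots, 0.010 clear, 0.013 upper stop. A spring pushes it home (5 N at 0, 9 N at 0.011). Pin 10 mm with a round tip, slots 13 mm wide, 120 mm from the turning axis: let go within 4 mm of a slot it centres itself.
- knob_grip (a point): Middle of the plunger's black fluted knob, diameter 24 mm, 32 mm long, plus a 30 mm cap (cap's top 18 mm above this point; sleeve of 28 mm diameter 23 mm below it when home). Moves and turns with the plunger. z: the plunger's axis, up and outwards, 34 degrees from vertical; y: horizontal, tangential. When home it is 155.8 mm from the turning axis, 98.1 mm above the bench.
- tall_pin: Tall upright steel marker pin, diameter 14 mm, 50 mm high, fixed on the base plate 215 mm from the turning axis in front of the station to be used (left or right). Origin: centre of its foot, 15 mm above the bench.
- short_pin: Short marker stub, diameter 14 mm, 16 mm high, in front of the other station. Origin: centre of its foot.
- left_socket (a point): Foot of the left station's marker (turntable angle -0.5), on the base plate, on the robot's left (+y). The two feet lie along the stand's y axis, 206 mm apart.
- right_socket (a point): Place of the marker of the right station (turntable angle +0.5), on top of the base plate, on the robot's right (-y).
- bolt_axis (a point): On the clamp bolt's vertical axis at the height of its lever's hinge, 46 mm above the bench; has the stand's axes. The bolt stands on an arm at the stand's right front, 140 mm in front (-x) and 240 mm to the right (-y) of the turning axis, on a block 50 mm square, top 30 mm above the bench.
- clamp_bolt (a joint): Turn of the clamp bolt, rad, clockwise from above positive: starts between 0 and 0.35, snug against its stop at 1.25. Friction 0.12 N m. The lever turns with the bolt.
- clamp_lever (a joint): Fold of the bolt's lever, rad: 0 straight up (start), 1.5 flat down (stop). Stays where it is left; folding takes about 2 N at its tip. It folds one way only: at bolt angle b towards direction pi + 1.25 - b, counter-clockwise from the stand's +x; so when snug towards the stand's -x, to the robot.
- lever_tip (a point): On the lever's centre line, at its free end: 62 mm from its hinge. The lever is a plain steel bar, 16 mm thick in the folding direction, 14 mm wide along its hinge. Upright its end is 108 mm above the bench. Axes: x the folding direction while upright, y along its hinge, z along the lever.
- panel: The round leaded glass panel in its dark frame on the turntable, diameter 268 mm, from 150 to 173 mm above the bench; not to be pressed on. It overhangs the inner side of the plunger, so a tool held upright over the knob would run its body into it: come in along the leaning plunger. Origin: on the turning axis at bench height.
- flux_tin: Bystander: flat metal tin, diameter 56 mm, 24 mm high, standing on the base plate. To be left alone.
- paste_jar: Bystander: small amber jar, diameter 48 mm, 55 mm high, on the bench beside the clamp arm. To be left alone.
- spray_bottle: Bystander: white spray bottle, diameter 80 mm, 216 mm high. To be left alone.
- mug: Bystander: white mug, diameter 84 mm, 90 mm high. To be left alone.
- pliers: Bystander: pliers lying flat, about 160 mm long. To be left alone.
- hammer: Bystander: hammer lying, 260 mm long. To be left alone.
- lead_knife: Bystander: flat-bladed knife lying, 200 mm long. To be left alone.
- solder_spool: Bystander: metal spool, diameter 64 mm, 50 mm high. To be left alone.

How it is judged:
By the outcome, as a careful person would: the job done as asked, in the order asked, and still so for the second after the job is handed in, with the robot touching nothing.
It also fails if it takes over 64 s, if anything falls off the work surface, if the arm or the gripper's body presses on something with over 40 N, if the wrist force passes 120 N, or if a joint passes its speed limit or range.

ROBOT

A 6-joint arm with a two-finger parallel gripper is mounted at the origin on the work surface. World frame = base frame: x ahead of the robot, y to its left, z up, the work surface at z = 0. Lengths are in mm, angles in rad, forces in N, time in s.
With the tool pointing down it reaches from about 350 to 875 mm from the base axis. Payload 4.2 kg.
Tool frame: the origin (TCP) lies midway between the tips of the shut fingers; the grasp point (between the pads) lies 19 mm behind it (arm.grip_point_offset is the distance from the TCP to the grasp point, in mm); z points along the fingers, x is the direction in which the jaws open and shut, and the axes are right-handed (so a half turn about z gives the same grasp; the last joint's range is limited). The gripper opens to 85 mm and grips with 20 to 120 N. Pads are 22 mm wide; open, the fingers measure 114 mm over their backs; the gripper's body (76 mm by 85 mm) begins 54 mm behind the grasp point. The pads swing forward as they close: fully open they stand 13 mm farther back than shut.
Start: joints at [-1.036, 0.385, 0.008, 0, -1.194, -0.259], TCP at [170.214, -601.354, 231.312] pointing down, gripper open.
Joint ranges: [-3.14, 3.14], [-1.21, 2.06], [-1.07, 1.41], [-3.16, 2.05], [-2.99, -0.16], [-3.1, 3.1]. Speed limits (rad/s): [2.79, 2.79, 3.14, 3.14, 3.14, 3.14].

INTERFACE

Orientations are given as a unit quaternion [x, y, z, w].
In Python, from bench import arm gives the robot as it stands.
- The arm moves only by the tool move_arm, never from a script. Its argument "targets" is a list of rows, each a list of 7 numbers: the shift along the tool's x, y, z in cm, then the turn, a rotation vector about the tool's x, y, z in degrees, then the closure in counts, from 0 (fully open) to 255 (shut). In form: [[x, y, z, wx, wy, wz, grip], ...]. A call has 1 to 20 rows; each row is the pose to reach, as a shift and turn from the pose commanded when the call began, along the tool's axes at that moment; what a row does not reach only later rows make up. A row lasts 1/8 s, in which the tool goes at most 62.5 mm and 10.7 degrees, less where a joint would pass 70% of its speed; a pose out of reach is approached as far as the arm can. A call with a gripper value outside its range is refused whole. The fingers move at their own pace and stop on an object; the grip force is fixed at half the most. Time passes only in rows, so rows that repeat a pose let the fingers close. It gives the time, the measured TCP pose, the force and the opening at its end, in the units of the state.
- arm.read_state(): the state, without advancing time (a new reading comes with each control period).
- arm.get_image(name): name is "scene" or "top" or "wrist"; returns (picture, depth): 400x640x3 uint8, blue, green, red; 400x640 float32, mm along the optical axis (not along the pixel's ray), 0 where there is no reading.
- arm.camera_params(name): a dict with "mtx" (3x3 intrinsics, pixels), "world_to_cam" (4x4, takes a point from world to camera coordinates); the wrist camera has in their place "mount" (4x4, takes a point from camera to tool coordinates, whose origin is the TCP and whose axes are the tool frame's). Camera axes: x right, y down, z forward; pixel columns grow to the right and rows downward; lengths in mm; the calibration is good to about 2 mm. A picture is of the moment at which its call begins: read the wrist's pose just before it. camera_params takes no time and is no camera call.
- arm.job_done(): hands the job in, once; it reports no verdict.
Trained networks look in the newest picture that a camera, given by its name, has taken for a name from the list of things; names that differ only in an ending like _2 or _b are one class to them, and where a whole thing is asked for, a point or a joint stands for the part that bears it (a point fixed in the world has none). Each returns a list of dicts, best first, with "score" (0 to 1); they miss things now and then, are a little off and sometimes report something else, mostly with a low value. They report only what shows in the picture. A call takes as long as a camera call.
- arm.search_frame(thing, camera): "bbox" ([left, top, right, bottom] in pixels, round what is visible of it).
- arm.tip_of(thing, camera): "uv" ([column, row] in pixels: a listed point, or the origin of a listed thing).
The state is a dict: "clock": time; "joints": joint angles; "joint_vel": joint speeds; "joint_efforts": joint torques, N m; "position": TCP position; "ee_rot": TCP orientation; "contact_force": force on the tool from outside, world axes, zero at the start; "wrist_torque": the same for the moment, N m; "gripper_width": finger opening in mm.
Only numpy, scipy, OpenCV 4.12 (cv2) and the standard library are available. Lean on these libraries where they do the work, as an engineer would, in place of code of your own. Each camera call takes 0.05 s, during which the arm holds its last target.

## Working session

There is one attempt and no reset: what is moved stays moved. The work goes in short steps, Python scripts to look and compute and a tool call to move; the robot and the scene stay as the last step left them, time stands still between calls to the robot, and variables do not carry over. Pictures are saved under pics/ and viewed, and the job is handed in when it is done.

Besides the shell and the picture viewer there is one more tool, called after ">>>" in YAML: its name, and indented under it one key for each argument. move_arm: Moves the arm, as the interface text tells. Its arguments: {"type":"object","properties":{"targets":{"type":"array","items":{"type":"array","items":{"type":"number"}}}},"required":["targets"]}

```bash
mkdir -p pics; ls; python3 - <<'E'
from bench import arm
import cv2
s=arm.read_state();print(s)
for n in("scene","top"):
    im,d=arm.get_image(n);cv2.imwrite(f"pics/{n}0.png",im)
    import numpy as np;np.save(f"{n}0.npy",d)
    p=arm.camera_params(n);print(n,p)
print(arm.camera_params("wrist"))
E
```

```text
pics
{'clock': 0.0, 'joints': array([-1.03641241e+00,  3.85582311e-01,  6.63933446e-03, -4.83947441e-04,
       -1.19401260e+00, -2.58615046e-01]), 'joint_vel': array([ 0.00073119, -0.00029349, -0.00095016, -0.00084323, -0.00048687,
       -0.00197357]), 'joint_efforts': array([-5.98791048e-04, -3.92291451e+01,  1.88400561e+01,  4.18602616e+00,
       -4.52146094e-03, -1.64718841e-05]), 'position': array([ 170.04622134, -600.82123301,  230.21356332]), 'ee_rot': array([ 6.03276090e-01,  7.97531657e-01,  6.17470544e-04, -9.13729984e-04]), 'contact_force': array([ 0.8517971 , -0.97699245, -0.26441221]), 'wrist_torque': array([ 0.04407882,  0.03857104, -0.01782608]), 'gripper_width': 85.50549607955305}
scene {'mtx': array([[387.66103003,   0.        , 321.14749261],
       [  0.        , 387.66103003, 202.82870506],
       [  0.        ,   0.        ,   1.        ]]), 'world_to_cam': array([[ 6.58439241e-01,  7.52551313e-01, -1.11484562e-02,
        -3.54457599e+02],
       [ 6.44430738e-01, -5.71368232e-01, -5.08180448e-01,
        -2.85235867e+02],
       [-3.88801737e-01,  3.27421541e
[... 473 characters left out ...]
43109303e+02],
       [ 1.17077334e-01, -1.09019159e-02, -9.93062962e-01,
         1.42758226e+03],
       [ 0.00000000e+00,  0.00000000e+00,  0.00000000e+00,
         1.00000000e+00]])}
{'mtx': array([[309.3455469 ,   0.        , 321.20592668],
       [  0.        , 309.3455469 , 200.91167743],
       [  0.        ,   0.        ,   1.        ]]), 'mount': array([[ 9.99999953e-01, -4.55236850e-05, -3.03401935e-04,
         3.91985152e-01],
       [ 1.31006287e-04,  9.57597529e-01,  2.88109278e-01,
        -7.26072869e+01],
       [ 2.77421147e-04, -2.88109304e-01,  9.57597490e-01,
        -1.41936287e+02],
       [ 0.00000000e+00,  0.00000000e+00,  0.00000000e+00,
         1.00000000e+00]])}
```

View pics/scene0.png

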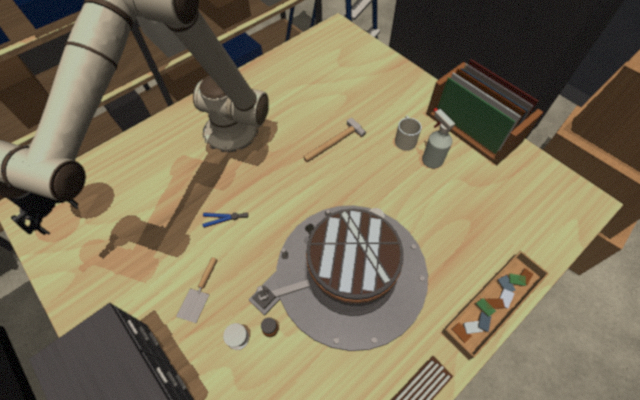

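View pics/top0.png

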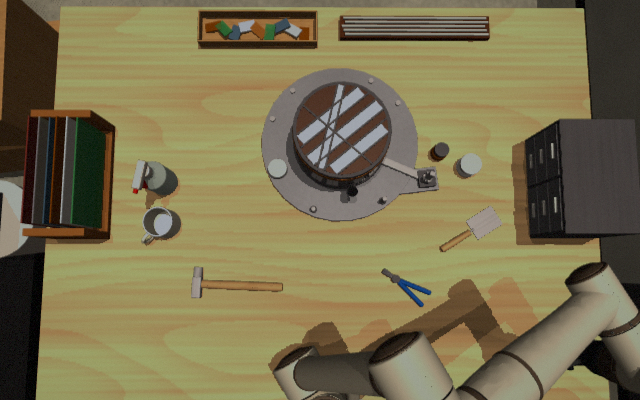

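```bash
cat > h.py <<'E'
from bench import arm
import numpy as np, cv2
from scipy.spatial.transform import Rotation as R
def ray_at_z(cam,uv,z):
    p=arm.camera_params(cam);K=p["mtx"];T=p["world_to_cam"] if "world_to_cam" in p else None
    if T is None:
        s=arm.read_state();W=np.eye(4);W[:3,:3]=R.from_quat(s["ee_rot"]).as_matrix();W[:3,3]=s["position"];C=W@p["mount"]
    else: C=np.linalg.inv(T)
    d=C[:3,:3]@np.linalg.solve(K,[uv[0],uv[1],1]);o=C[:3,3]
    return o+d*(z-o[2])/d[2]
def proj(cam,P):
    p=arm.camera_params(cam)
    if "world_to_cam" in p:T=p["world_to_cam"]
    else:
        s=arm.read_state();W=np.eye(4);W[:3,:3]=R.from_quat(s["ee_rot"]).as_matrix();W[:3,3]=s["position"];T=np.linalg.inv(W@p["mount"])
    c=T[:3,:3]@np.asarray(P)+T[:3,3];q=p["mtx"]@c;return q[:2]/q[2]
E
python3 - <<'E'
from h import *
zs={"axis_foot":0,"knob_grip":98,"tall_pin":15,"short_pin":15,"left_socket":15,"right_socket":15,"bolt_axis":46,"lever_tip":108,"panel":0}
for cam in("top","scene"):
  for t,z in zs.items():
    try:r=arm.tip_of(t,cam)
    except Exception as e: print(t,e);continue
    for q in r[:2]: print(cam,t,round(q["score"],2),np.round(q["uv"],1),np.round(ray_at_z(cam,q["uv"],z),1))
E
```

```text
top knob_grip 0.58 [351. 190.] [579.4 -75.2  98. ]
top knob_grip 0.51 [236.8 285.8] [316.1 238.3  98. ]
top tall_pin 0.37 [384.4 201.1] [ 558.6 -179.    15. ]
top short_pin 0.59 [168.8 223.3] [494.  453.5  15. ]
top short_pin 0.57 [427.4 178.9] [ 625. -308.   15.]
top left_socket 0.57 [314.  211.2] [529.   28.9  15. ]
top left_socket 0.36 [167.4 222.3] [497.  457.7  15. ]
top right_socket 0.69 [380.4 200. ] [ 561.9 -167.2   15. ]
top bolt_axis 0.98 [424.7 177.5] [ 623.8 -293.5   46. ]
top bolt_axis 0.55 [467. 232.] [ 464.8 -411.2   46. ]
scene axis_foot 0.22 [284.9 257.6] [ 560.7 -173.7    0. ]
scene knob_grip 0.53 [311.7 231.2] [585.  -77.5  98. ]
scene tall_pin 0.54 [282.3 253.6] [ 550.3 -174.3   15. ]
scene short_pin 0.43 [325.6 214.1] [534.2  23.7  15. ]
scene left_socket 0.79 [328.6 213.7] [539.8  32.3  15. ]
scene right_socket 0.56 [283.5 253.2] [ 551.7 -170.6   15. ]
scene right_socket 0.23 [263.  295.5] [ 618.5 -301.8   15. ]
scene bolt_axis 0.86 [263.1 294.6] [ 627.1 -302.5   46. ]
scene bolt_axis 0.3 [237.7 339.6] [ 682.2 -431.2   46. ]
scene lever_tip 0.58 [255.9 288.7] [ 621.5 -312.5  108. ]
scene panel 0.5 [284.7 254.2] [ 551.  -166.9    0. ]
```

```bash
python3 - <<'E'
import cv2,numpy as np
a=cv2.imread("pics/scene0.png")[190:320,230:430];b=cv2.imread("pics/top0.png")[60:230,250:450]
cv2.imwrite("pics/z1.png",cv2.resize(a,None,fx=4,fy=4,interpolation=cv2.INTER_CUBIC))
cv2.imwrite("pics/z2.png",cv2.resize(b,None,fx=3.5,fy=3.5,interpolation=cv2.INTER_CUBIC))
E
```

```text
(no output)
```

View pics/z1.png

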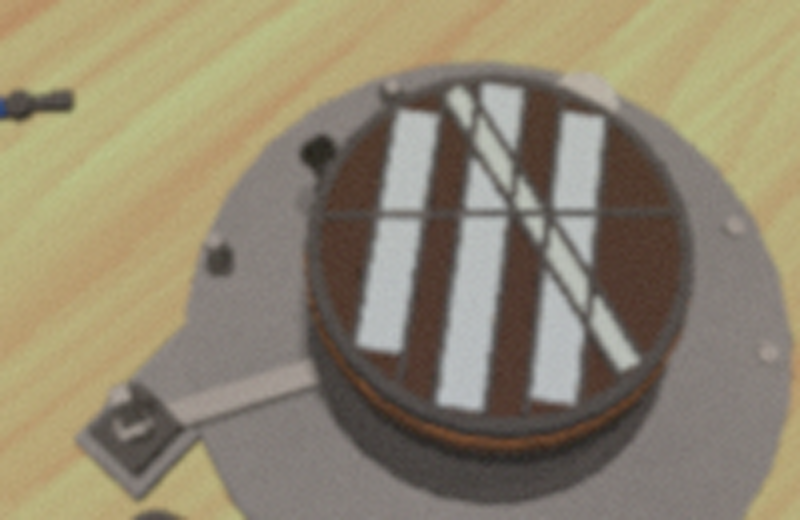

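View pics/z2.png

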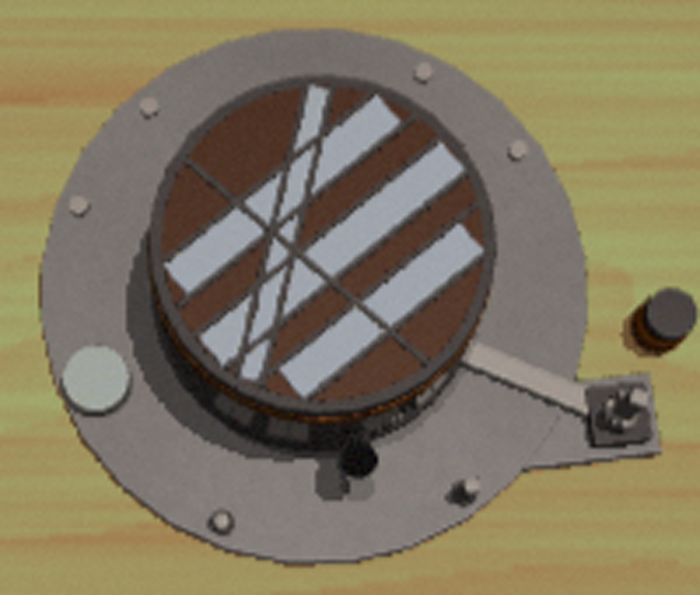

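```bash
cat >> h.py <<'E'
import json,os
def cmd():
    if os.path.exists("cmd.json"):
        p,q=json.load(open("cmd.json"));return np.array(p),R.from_quat(q)
    s=arm.read_state();return np.array([170.214,-601.354,231.312]),R.from_quat(s["ee_rot"])
def applied(row):  # record a row that has been reached as the commanded pose
    p,r=cmd();p=p+r.apply(np.array(row[:3])*10);r=r*R.from_rotvec(np.array(row[3:6]),degrees=True)
    json.dump([list(p),list(r.as_quat())],open("cmd.json","w"))
def row_to(P,rot):
    p,r=cmd();sh=r.inv().apply(np.asarray(P)-p)/10;w=(r.inv()*rot).as_rotvec(degrees=True)
    return np.round(np.r_[sh,w],2), int(np.ceil(max(np.linalg.norm(sh)*10/62.5,np.linalg.norm(w)/10.7)))
def frame(z,x):
    z=np.asarray(z,float);z/=np.linalg.norm(z);x=np.asarray(x,float);x=x-z*(x@z);x/=np.linalg.norm(x)
    return R.from_matrix(np.c_[x,np.cross(z,x),z])
class Stand:
    def __init__(s,ax,th): s.ax=np.array([ax[0],ax[1],0.]);s.th=th;s.M=R.from_euler("z",th)
    def w(s,p): return s.ax+s.M.apply(p)
    def d(s,v): return s.M.apply(v)
    def knob(s,a,lift=0):
        o=np.array([-np.cos(a),-np.sin(a),0]);u=np.sin(np.radians(34))*o+np.cos(np.radians(34))*np.array([0,0,1])
        return s.w(155.8*o+[0,0,98.1]+lift*u), s.d(u), s.d(np.cross([0,0,1],o))
E
python3 - <<'E'
from h import *
# plate ellipse fit in top image
im=cv2.imread("pics/top0.png");
hsv=cv2.cvtColor(im,cv2.COLOR_BGR2HSV)
pts=[]
for k in range(720):
    # radial search for grey->wood transition, in world
    ang=k*np.pi/360;last=None
    for r in np.arange(205,262,0.5):
        P=np.array([732+r*np.cos(ang),-43+r*np.sin(ang),15]);u,v=proj("top",P)
        sat=cv2.getRectSubPix(hsv[:,:,1],(1,1),(float(u),float(v)))[0,0]
        if sat>75: last=P;break
    if last is not None and r>210: pts.append(last[:2])
pts=np.array(pts);print(len(pts))
from scipy.optimize import least_squares
f=lambda q:np.hypot(pts[:,0]-q[0],pts[:,1]-q[1])-q[2]
s=least_squares(f,[732,-43,235],loss="soft_l1",f_scale=2);print(s.x,np.median(abs(f(s.x))))
ax=s.x[:2]
for uv,z,n in [((250+466/3.5,60+484/3.5),62,'rt'),((250+220/3.5,60+520/3.5),31,'l')]:
    P=ray_at_z("top",uv,z);v=P[:2]-ax;print(n,P,np.hypot(*v),np.arctan2(v[1],v[0]))
    P=ray_at_z("top",uv,31);v=P[:2]-ax;print(n,'alt',P,np.hypot(*v))
E
```

```text
Traceback (most recent call last):
  File "h.py", line 12, in proj
    p=arm.camera_params(cam)
ValueError: time passes only in moves, steps and waits
```

```bash
sed -i 's/arm\.camera_params(cam)/cp(cam)/; ' h.py; sed -i '3a import functools\n@functools.lru_cache(None)\ndef cp(cam): return arm.camera_params(cam)' h.py
sed -i 's/s=arm.read_state();W=np/s=st();W=np/' h.py; sed -i '3a import functools\n@functools.lru_cache(None)\ndef st(): return arm.read_state()' h.py
python3 - <<'E'
from h import *
im=cv2.imread("pics/top0.png");
hsv=cv2.GaussianBlur(cv2.cvtColor(im,cv2.COLOR_BGR2HSV),(3,3),0)
pts=[]
for k in range(720):
    ang=k*np.pi/360;last=None
    for r in np.arange(205,262,0.5):
        P=np.array([732+r*np.cos(ang),-43+r*np.sin(ang),15]);u,v=proj("top",P)
        sat=cv2.getRectSubPix(hsv[:,:,1].copy(),(1,1),(float(u),float(v)))[0,0]
        if sat>75: last=P;break
    if last is not None and r>210: pts.append(last[:2])
pts=np.array(pts);print(len(pts))
from scipy.optimize import least_squares
f=lambda q:np.hypot(pts[:,0]-q[0],pts[:,1]-q[1])-q[2]
s=least_squares(f,[732,-43,235],loss="soft_l1",f_scale=2);print(s.x,np.median(abs(f(s.x))))
ax=s.x[:2]
for uv,n in [((250+466/3.5,60+484/3.5),'rt'),((250+220/3.5,60+520/3.5),'l')]:
  for z in(31,65):
    P=ray_at_z("top",uv,z);v=P[:2]-ax;print(n,z,P,np.hypot(*v),np.arctan2(v[1],v[0]))
E
```

```text
686
[734.75368013 -47.51742275 234.70920162] 0.47075821128289874
rt 31 [ 564.90480528 -173.31229067   31.        ] 211.35985683528403 -2.5041165218244625
rt 65 [ 560.3878572  -168.92580882   65.        ] 212.46984823793957 -2.533364026399303
l 31 [534.95636107  32.10176387  31.        ] 215.07715726572394 2.7623802428564663
l 65 [531.14151315  31.6725953   65.        ] 218.46961688081336 2.7706693323089366
```

```bash
python3 - <<'E'
from h import *
S=Stand((734.8,-47.5),0.115)
k,u,t=S.knob(0.07);rot=frame(-u,-t);print(k,u,rot.as_matrix())
P=k+u*170
print(P,row_to(P,rot))
E
```

```text
[581.65853215 -76.15886992  98.1       ] [-0.54965098 -0.1028616   0.82903757] [[-1.83946534e-01  8.14891083e-01  5.49650976e-01]
 [ 9.82936251e-01  1.52498588e-01  1.02861596e-01]
 [ 5.55111512e-17  5.59192903e-01 -8.29037573e-01]]
[488.21786625 -93.64534127 239.03638733] (array([ 40.19,  44.43,  -0.77, -33.98,  -1.54,   5.05]), 10)
```

>>> move_arm:
  targets:
    - [20, 22, -1, -17, -0.8, 2.5, 0]
    - [40.2, 44.4, -0.8, -34, -1.5, 5.0, 0]
    - [40.2, 44.4, -0.8, -34, -1.5, 5.0, 0]
    - [40.2, 44.4, -0.8, -34, -1.5, 5.0, 0]
    - [40.2, 44.4, -0.8, -34, -1.5, 5.0, 0]
    - [40.2, 44.4, -0.8, -34, -1.5, 5.0, 0]
    - [40.2, 44.4, -0.8, -34, -1.5, 5.0, 0]
    - [40.2, 44.4, -0.8, -34, -1.5, 5.0, 0]
    - [40.2, 44.4, -0.8, -34, -1.5, 5.0, 0]
    - [40.2, 44.4, -0.8, -34, -1.5, 5.0, 0]
    - [40.2, 44.4, -0.8, -34, -1.5, 5.0, 0]
    - [40.2, 44.4, -0.8, -34, -1.5, 5.0, 0]
    - [40.2, 44.4, -0.8, -34, -1.5, 5.0, 0]
    - [40.2, 44.4, -0.8, -34, -1.5, 5.0, 0]

```text
clock: 2.75
position: [487.8, -94.9, 239.5]
ee_rot: [0.611, 0.735, 0.225, 0.187]
contact_force: [-1.0, 0.6, 0.6]
gripper_width: 85.3
```

```bash
python3 - <<'E'
from h import *
applied([40.2,44.4,-0.8,-34,-1.5,5.0])
s=st();p,r=cmd();print(s["clock"],p,s["position"],(r.inv()*R.from_quat(s["ee_rot"])).as_rotvec(degrees=True),s["joints"],s["contact_force"])
im,d=arm.get_image("wrist");cv2.imwrite("pics/w1.png",im);np.save("w1.npy",d)
zs={"knob_grip":98.1,"tall_pin":15,"short_pin":15,"left_socket":15,"right_socket":15,"bolt_axis":46,"lever_tip":108}
for t,z in zs.items():
    for q in arm.tip_of(t,"wrist")[:2]: print(t,round(q["score"],2),np.round(q["uv"],1),np.round(ray_at_z("wrist",q["uv"],z),1))
S=Stand((734.8,-47.5),0.115)
print("exp knob",proj("wrist",S.knob(.07)[0]), S.knob(.07)[0],"tall",S.w([-188.7,-103,15]),S.w([-188.7,103,15]))
E
```

```text
2.75 [ 454.23076724 -139.95082476  486.74415499] [487.75896954 -94.88026317 239.51155075] [34.   1.5 -5. ] [ 0.10562221 -0.07057775 -0.62860121 -0.10761267 -0.42218378 -1.40836788] [-0.9847436   0.64025558  0.60962929]
knob_grip 0.94 [322.9 181.6] [581.2 -75.3  98.1]
tall_pin 0.8 [239.3 104. ] [ 561.8 -173.3   15. ]
short_pin 0.68 [421.5 116. ] [539.7  32.7  15. ]
left_socket 0.63 [421.2 115. ] [538.5  31.8  15. ]
bolt_axis 0.67 [120.7 151.2] [ 628.3 -303.4   46. ]
lever_tip 0.87 [ 93.5 193.5] [ 631.6 -306.9  108. ]
exp knob [322.00233861 181.76223662] [581.65853215 -76.15886992  98.1       ] tall [ 559.1653131  -171.47236288   15.        ] [535.5274953   33.16696268  15.        ]
```

View pics/w1.png

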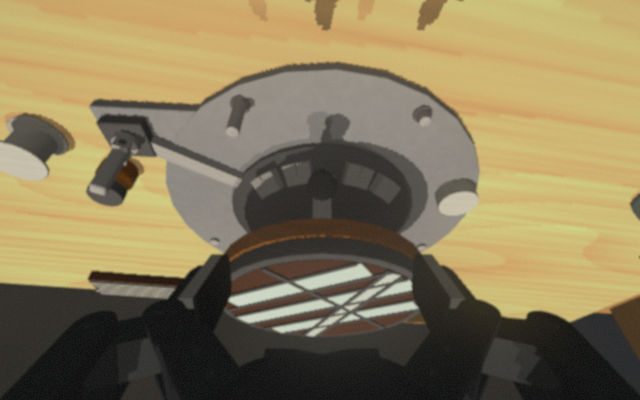

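```bash
cat > sv.py <<'E'
from h import *
S=Stand((735.5,-48),0.112)
E
python3 - <<'E'
import json
from h import *
q=R.from_quat([6.03276090e-01,7.97531657e-01,6.17470544e-04,-9.13729984e-04])
json.dump([[170.214,-601.354,231.312],list(q.as_quat())],open("cmd.json","w"))
applied([40.2,44.4,-0.8,-34,-1.5,5.0])
from sv import *
p,r=cmd();s=st();print(p,s["position"],(r.inv()*R.from_quat(s["ee_rot"])).as_rotvec(degrees=True))
a=0.066;k,u,t=S.knob(a);print(k);rot=frame(-u,-t)
for l in(40,-19):print(row_to(k+l*u,rot))
# depth check: knob cap top from wrist depth
d=np.load("w1.npy");print(d[170:196:4,312:334:4])
E
```

```text
[488.07529237 -93.72207251 240.14517664] [487.945916   -93.7552799  239.30729178] [-0.01830031 -0.10395086 -0.06787949]
[582.16167365 -75.58618626  98.1       ]
(array([ 0.03, -0.  , 13.13,  0.  , -0.38,  0.29]), 3)
(array([-1.000e-02, -0.000e+00,  1.903e+01,  0.000e+00, -3.800e-01,
        2.900e-01]), 4)
[[341.7206  329.93173 325.02823 323.8843  335.68027 341.8533 ]
 [331.10016 302.0224  300.91553 301.8276  301.34744 334.44678]
 [301.14856 302.58878 302.8761  301.92227 302.5855  301.82092]
 [302.9737  303.0033  303.58792 303.5574  303.23447 303.3592 ]
 [304.4161  304.77454 305.8758  304.773   304.63303 305.9997 ]
 [306.7582  307.1164  306.11322 304.81992 305.7924  307.1751 ]
 [306.64664 308.22366 307.5545  306.376   306.9553  307.1536 ]]
```

>>> move_arm:
  targets:
    - [0, 0, 6, 0, -0.3, 0.3, 0]
    - [0, 0, 11, 0, -0.4, 0.3, 0]
    - [0, 0, 14, 0, -0.4, 0.3, 0]
    - [0, 0, 16, 0, -0.4, 0.3, 0]
    - [0, 0, 17.5, 0, -0.4, 0.3, 0]
    - [0, 0, 19, 0, -0.4, 0.3, 0]
    - [0, 0, 19, 0, -0.4, 0.3, 0]
    - [0, 0, 19, 0, -0.4, 0.3, 0]

```text
clock: 4.15
position: [593.0, -78.9, 83.1]
ee_rot: [0.611, 0.735, 0.228, 0.183]
contact_force: [-0.0, -0.4, 0.4]
gripper_width: 85.4
```

```bash
python3 - <<'E'
from sv import *
applied([0,0,19,0,-.4,.3])
s=st();p,r=cmd();print(p,s["position"],(r.inv()*R.from_quat(s["ee_rot"])).as_rotvec(degrees=True),s["contact_force"])
im,d=arm.get_image("wrist");cv2.imwrite("pics/w2.png",im)
E
```

```text
[592.42567508 -73.67779582  82.63573375] [592.97999578 -78.91261063  83.10743692] [ 0.01014522  0.76008181 -0.09893449] [-0.01301866 -0.42267958  0.39566336]
```

View pics/w2.png

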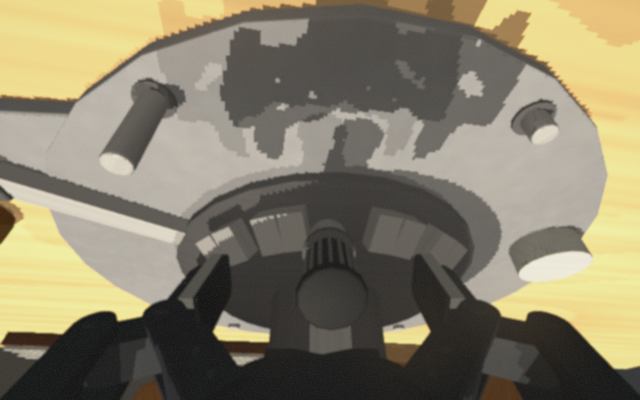

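>>> move_arm:
  targets:
    - [0, 0, 0, 0, 0, 0, 0]
    - [0, 0, 0, 0, 0, 0, 0]

```text
clock: 4.45
position: [593.0, -78.8, 83.4]
ee_rot: [0.611, 0.735, 0.228, 0.183]
contact_force: [-0.5, 0.5, -0.4]
gripper_width: 85.6
```

```bash
python3 - <<'E'
from sv import *
s=st();p,r=cmd();print(p,s["position"],(r.inv()*R.from_quat(s["ee_rot"])).as_rotvec(degrees=True),s["contact_force"],s["joints"],s["joint_vel"])
E
```

```text
[592.42567508 -73.67779582  82.63573375] [593.03636312 -78.8414776   83.39656745] [-0.03279136  0.76126831 -0.09150761] [-0.53347755  0.47176982 -0.4033963 ] [ 0.07131709  0.34684466 -0.49037163 -0.47023848 -0.1604991  -1.01583385] [-0.00096001  0.00311258  0.00182273 -0.00216608 -0.00055059 -0.00030494]
```

```bash
cat >> sv.py <<'E'
def setcmd(): # from measured
    s=st();json.dump([list(s["position"]),list(s["ee_rot"])],open("cmd.json","w"))
def grasp(a,lift=0,tilt=29,back=0):
    k,u,t=S.knob(a,lift);o=np.array([u[0],u[1],0]);o/=np.linalg.norm(o);T=np.radians(tilt)
    z=-(np.sin(T)*o+np.cos(T)*np.array([0,0,1]));return k+19*z-back*z, frame(z,-t)
E
python3 - <<'E'
from sv import *
setcmd()
print(grasp(.066)[0],row_to(*grasp(.066)))
E
```

```text
[591.2275146  -73.95520474  81.48222556] (array([ 0.51, -0.18,  0.11,  5.04, -0.73,  0.11]), 1)
```

>>> move_arm:
  targets:
    - [0.3, -0.1, 0.1, 2.5, -0.4, 0.1, 0]
    - [0.5, -0.2, 0.1, 5, -0.7, 0.1, 0]
    - [0.5, -0.2, 0.1, 5, -0.7, 0.1, 0]
    - [0.5, -0.2, 0.1, 5, -0.7, 0.1, 0]

```text
clock: 4.95
position: [591.2, -74.7, 81.5]
ee_rot: [0.621, 0.743, 0.193, 0.159]
contact_force: [-0.7, 0.0, -0.3]
gripper_width: 85.6
```

```bash
python3 - <<'E'
from sv import *
s=st();P,r=grasp(.066);print(P-s["position"],(R.from_quat(s["ee_rot"]).inv()*r).as_rotvec(degrees=True),s["contact_force"],s["joints"])
E
```

```text
[ 3.17620430e-04  7.74306052e-01 -7.39455098e-03] [ 0.0019312  -0.16596233 -0.03124415] [-0.65510042  0.00242478 -0.34949262] [ 0.1274841   0.35151497 -0.55552262 -0.1720559  -0.16057916 -1.3572632 ]
```

>>> move_arm:
  targets:
    - [0, 0, 0, 0, 0, 0, 120]
    - [0, 0, 0, 0, 0, 0, 200]
    - [0, 0, 0, 0, 0, 0, 255]
    - [0, 0, 0, 0, 0, 0, 255]
    - [0, 0, 0, 0, 0, 0, 255]
    - [0, 0, 0, 0, 0, 0, 255]
    - [0, 0, 0, 0, 0, 0, 255]

```text
clock: 5.82
position: [591.3, -74.9, 81.7]
ee_rot: [0.621, 0.743, 0.193, 0.16]
contact_force: [-3.7, -2.1, 5.8]
gripper_width: 27.4
```

```bash
python3 - <<'E'
from sv import *
s=st();P,r=grasp(.066);print(P-s["position"],(R.from_quat(s["ee_rot"]).inv()*r).as_rotvec(degrees=True),s["contact_force"],s["joints"],s["gripper_width"])
im,d=arm.get_image("wrist");cv2.imwrite("pics/w3.png",im)
setcmd()
# infer a: jaw centre line vs axis
g=s["position"]-19*R.from_quat(s["ee_rot"]).apply([0,0,1]);v=g-S.ax;print(g,np.hypot(*v[:2]),np.arctan2(-v[1],-v[0])-S.th)
E
```

```text
[-0.04641264  0.97668907 -0.19579306] [-0.02218013 -0.14233836 -0.00937092] [-3.69437688 -2.05374339  5.79152402] [ 0.12747621  0.3512813  -0.55602701 -0.16928685 -0.16063806 -1.3596012 ] 27.381548667721646
[582.2228006  -76.60818768  98.29930454] 155.92411057206965 0.07252037715033004
```

View pics/w3.png

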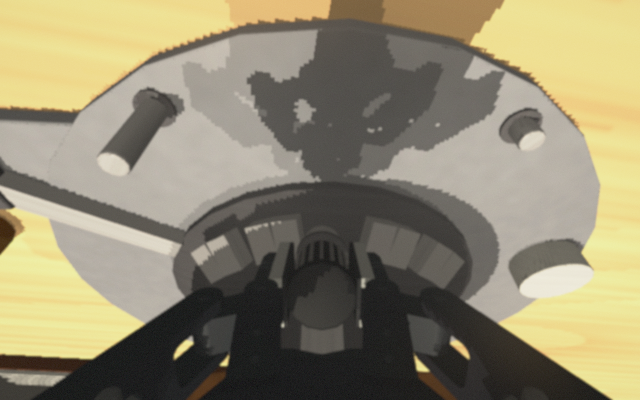

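```bash
python3 - <<'E'
import cv2
a=cv2.imread("pics/w3.png")[215:375,230:420]
cv2.imwrite("pics/z3.png",cv2.resize(a,None,fx=3.7,fy=3.7,interpolation=cv2.INTER_CUBIC))
E
```

```text
(no output)
```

View pics/z3.png

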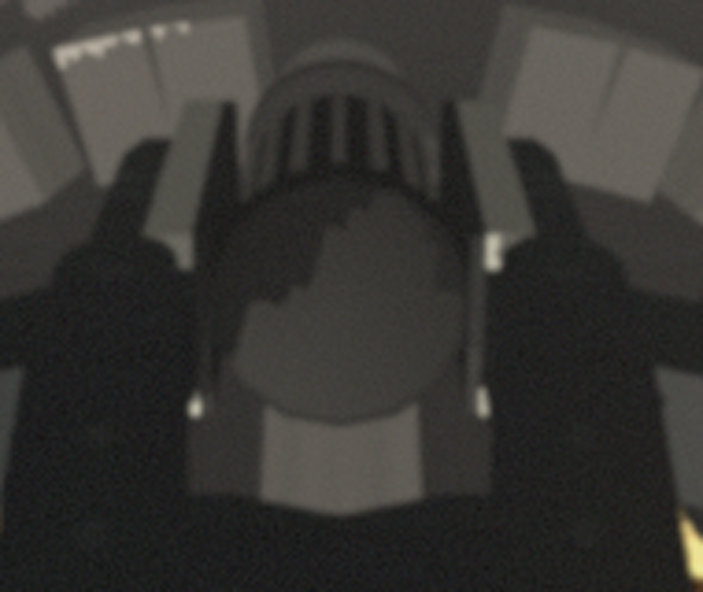

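```bash
python3 - <<'E'
from sv import *
p,r=cmd();u=S.knob(.07)[1]
print(row_to(p+6*u,r),row_to(p+11.5*u,r),S.th)
E
```

```text
(array([ 0.  , -0.05, -0.6 ,  0.  ,  0.  ,  0.  ]), 1) (array([ 0.  , -0.1 , -1.15,  0.  ,  0.  ,  0.  ]), 1) 0.112
```

>>> move_arm:
  targets:
    - [0, 0, -0.3, 0, 0, 0, 255]
    - [0, -0.05, -0.6, 0, 0, 0, 255]
    - [0, -0.1, -0.9, 0, 0, 0, 255]
    - [0, -0.1, -1.15, 0, 0, 0, 255]
    - [0, -0.1, -1.15, 0, 0, 0, 255]
    - [0, -0.1, -1.15, 0, 0, 0, 255]

```text
clock: 6.62
position: [585.3, -75.8, 90.5]
ee_rot: [0.621, 0.743, 0.193, 0.159]
contact_force: [6.0, -1.0, -6.7]
gripper_width: 27.8
```

```bash
python3 - <<'E'
from sv import *
s=st();p,r=cmd();u=S.knob(.07)[1];print((s["position"]-p)@u,s["position"]-p,(r.inv()*R.from_quat(s["ee_rot"])).as_rotvec(degrees=True),s["contact_force"],s["contact_force"]@u,s["joints"],s["gripper_width"])
im,d=arm.get_image("wrist");cv2.imwrite("pics/w4.png",im)
a=im[215:375,230:420]
cv2.imwrite("pics/z4.png",cv2.resize(a,None,fx=3.7,fy=3.7,interpolation=cv2.INTER_CUBIC))
setcmd()
E
```

```text
10.673255573897945 [-5.97255268 -0.83516407  8.81031133] [ 0.03057681  0.00921436 -0.01309786] [ 5.98414032 -1.01891297 -6.73554883] -8.771917022821237 [ 0.12806331  0.32824145 -0.56590188 -0.15532272 -0.17412665 -1.37400938] 27.797834708536218
```

View pics/z4.png

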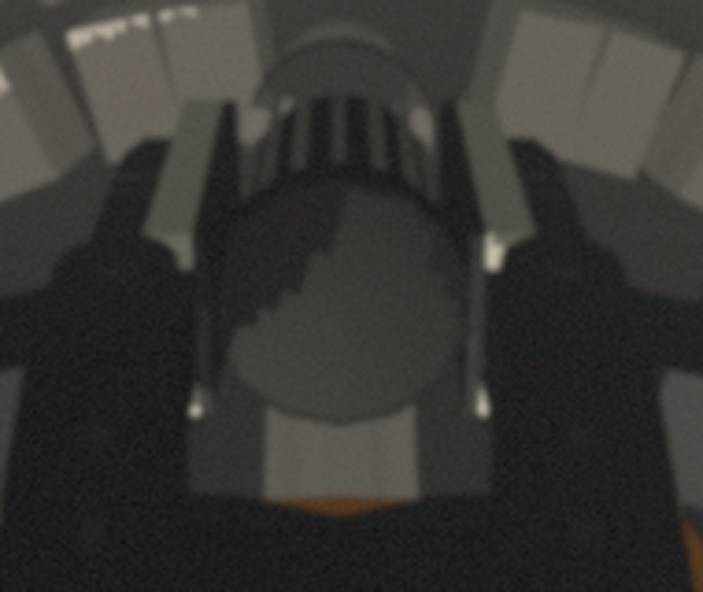

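```bash
python3 - <<'E'
from sv import *
p,r=cmd();u=S.knob(.07)[1];p0=p+1.0*u
for d in np.linspace(0,.4275,11):
    Q=R.from_euler("z",d);print(row_to(S.ax+Q.apply(p0-S.ax),Q*r)[0])
E
```

```text
[ 0.   -0.01 -0.1   0.    0.    0.  ]
[-0.66  0.01 -0.09  0.01  1.19 -2.14]
[-1.31  0.05 -0.07  0.01  2.37 -4.29]
[-1.96  0.11 -0.04  0.02  3.56 -6.43]
[-2.61  0.2   0.01  0.02  4.74 -8.57]
[ -3.25   0.31   0.07   0.03   5.93 -10.72]
[ -3.89   0.45   0.14   0.03   7.11 -12.86]
[ -4.52   0.61   0.23   0.04   8.3  -15.  ]
[ -5.14   0.79   0.33   0.04   9.48 -17.15]
[ -5.75   1.     0.44   0.05  10.67 -19.29]
[ -6.35   1.22   0.57   0.06  11.86 -21.43]
```

>>> move_arm:
  targets:
    - [0, 0, -0.1, 0, 0, 0, 255]
    - [-0.35, 0, -0.1, 0, 0.6, -1.1, 255]
    - [-0.65, 0, -0.1, 0, 1.2, -2.1, 255]
    - [-1.0, 0.03, -0.08, 0, 1.8, -3.2, 255]
    - [-1.3, 0.05, -0.07, 0, 2.4, -4.3, 255]
    - [-1.65, 0.08, -0.05, 0, 3.0, -5.4, 255]
    - [-1.95, 0.1, -0.04, 0, 3.6, -6.4, 255]
    - [-1.95, 0.1, -0.04, 0, 3.6, -6.4, 255]

```text
clock: 7.68
position: [589.7, -94.8, 91.1]
ee_rot: [0.572, 0.781, 0.203, 0.146]
contact_force: [5.1, -0.1, -7.8]
gripper_width: 27.4
```

```bash
cat > chk.py <<'E'
from sv import *
import sys
d=float(sys.argv[1]);p,r=cmd();s=st();Q=R.from_euler("z",d);k,u,t=S.knob(.0725+d)
print("t",s["clock"],"err",(s["position"]-(S.ax+Q.apply(p+1.0*S.knob(.0725)[1]-S.ax))),"lifterr",(s["position"]-(S.ax+Q.apply(p+1.0*S.knob(.0725)[1]-S.ax)))@u,"rot",(r.inv()*Q.inv()*R.from_quat(s["ee_rot"])).as_rotvec(degrees=True))
f=s["contact_force"];print("Fu",f@u,"Ft",f@t,"F",f,"j",s["joints"],s["gripper_width"])
E
python3 chk.py 0.1283
```

```text
t 7.675 err [ 0.19234088  0.08687759 -0.18708814] lifterr -0.27238932829798784 rot [-0.03447041  0.04002328  0.06245421]
Fu -9.139583342651466 Ft 1.6885648545363177 F [ 5.0544786  -0.13997271 -7.80952713] j [ 0.01297938  0.34764698 -0.41666542 -0.43159121 -0.34962758 -0.90502906] 27.37676855837603
```

```bash
cp cmd.json lift.json; python3 - <<'E'
from sv import *
p,r=cmd();p0=p+1.0*S.knob(.07)[1]
applied([-1.95,.1,-.04,0,3.6,-6.4])
for d in np.linspace(.1283,.4275,9)[1:]:
    Q=R.from_euler("z",d);print(row_to(S.ax+Q.apply(p0-S.ax),Q*r)[0])
E
```

```text
[-0.59  0.02  0.    0.03  1.   -1.91]
[-1.16  0.05  0.02  0.03  2.03 -3.78]
[-1.73  0.1   0.04  0.04  3.07 -5.66]
[-2.3   0.17  0.08  0.04  4.11 -7.53]
[-2.86  0.26  0.13  0.05  5.15 -9.41]
[ -3.42   0.36   0.18   0.06   6.18 -11.28]
[ -3.98   0.48   0.25   0.06   7.22 -13.16]
[ -4.53   0.63   0.33   0.07   8.26 -15.03]
```

>>> move_arm:
  targets:
    - [-0.3, 0.01, 0, 0, 0.5, -0.95, 255]
    - [-0.59, 0.02, 0, 0, 1.0, -1.9, 255]
    - [-0.88, 0.03, 0.01, 0, 1.5, -2.85, 255]
    - [-1.16, 0.05, 0.02, 0, 2.0, -3.8, 255]
    - [-1.45, 0.07, 0.03, 0, 2.55, -4.7, 255]
    - [-1.73, 0.1, 0.04, 0, 3.1, -5.7, 255]
    - [-2.02, 0.13, 0.06, 0, 3.6, -6.6, 255]
    - [-2.3, 0.17, 0.08, 0, 4.1, -7.5, 255]
    - [-2.58, 0.21, 0.1, 0, 4.6, -8.5, 255]
    - [-2.86, 0.26, 0.13, 0, 5.15, -9.4, 255]
    - [-3.14, 0.31, 0.15, 0, 5.7, -10.3, 255]
    - [-3.42, 0.36, 0.18, 0, 6.2, -11.3, 255]
    - [-3.7, 0.42, 0.21, 0, 6.7, -12.2, 255]
    - [-3.98, 0.48, 0.25, 0, 7.2, -13.2, 255]
    - [-4.26, 0.55, 0.29, 0, 7.7, -14.1, 255]
    - [-4.53, 0.63, 0.33, 0, 8.3, -15, 255]
    - [-4.53, 0.63, 0.33, 0, 8.3, -15, 255]
    - [-4.53, 0.63, 0.33, 0, 8.3, -15, 255]

```text
clock: 9.93
position: [610.1, -135.2, 90.6]
ee_rot: [0.45, 0.857, 0.223, 0.115]
contact_force: [5.8, 1.9, -8.0]
gripper_width: 27.5
```

```bash
cp cmd.json c1.json; cp lift.json cmd.json; python3 chk.py 0.4275; cp c1.json cmd.json; python3 - <<'E'
from sv import *
applied([-4.53,.63,.33,0,8.3,-15])
for n in("wrist","top","scene"):
    im,d=arm.get_image(n);cv2.imwrite(f"pics/{n}5.png",im)
    for t,z in(("tall_pin",15),("knob_grip",108)):
        for q in arm.tip_of(t,n)[:1]: print(n,t,round(q["score"],2),np.round(q["uv"]),np.round(ray_at_z(n,q["uv"],z),1))
E
```

```text
t 9.925 err [ 0.20037067  0.69836524 -0.67540075] lifterr -0.8759986441441071 rot [-0.09065832  0.05536696  0.08885699]
Fu -9.851972061509706 Ft 1.8066220267464412 F [ 5.78988047  1.85668367 -7.96763408] j [-0.17022722  0.43066021 -0.20456363 -0.60087118 -0.65069514 -0.36329705] 27.549115200545796
wrist tall_pin 0.69 [313.  75.] [ 562.4 -173.1   15. ]
wrist knob_grip 0.75 [322. 278.] [ 600.9 -141.   108. ]
scene knob_grip 0.45 [300. 248.] [ 608.1 -140.9  108. ]
```

View pics/wrist5.png

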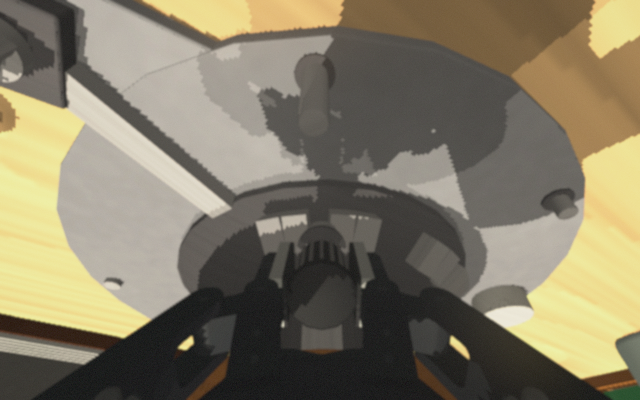

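View pics/top5.png

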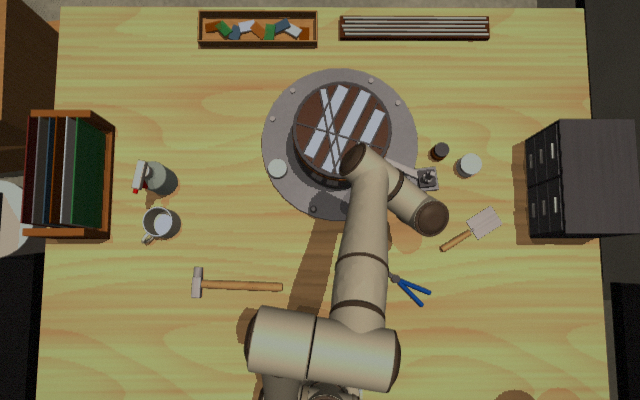

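```bash
python3 - <<'E'
from sv import *
setcmd();p,r=cmd();u=S.knob(.5)[1]
for l in(3,5,8.5):print(row_to(p-l*u,r)[0])
g=p-19*r.apply([0,0,1]);v=g-S.ax;print(np.arctan2(-v[1],-v[0])-S.th)
E
```

```text
[0.   0.03 0.3  0.   0.   0.  ]
[0.   0.04 0.5  0.   0.   0.  ]
[0.   0.07 0.85 0.   0.   0.  ]
0.4957149511561789
```

>>> move_arm:
  targets:
    - [-0.08, 0, 0, 0, 0, 0, 255]
    - [-0.08, 0.03, 0.3, 0, 0, 0, 255]
    - [-0.08, 0.04, 0.5, 0, 0, 0, 255]
    - [-0.08, 0.06, 0.7, 0, 0, 0, 255]
    - [-0.08, 0.07, 0.85, 0, 0, 0, 255]
    - [-0.08, 0.07, 0.85, 0, 0, 0, 255]

```text
clock: 11.12
position: [613.9, -133.2, 84.3]
ee_rot: [0.449, 0.858, 0.223, 0.114]
contact_force: [3.3, 3.0, -5.2]
gripper_width: 27.4
```

```bash
python3 - <<'E'
from sv import *
s=st();p,r=cmd();k,u,t=S.knob(.5);f=s["contact_force"];print((s["position"]-p)@u,"Fu",f@u,"Ft",f@t,f,s["gripper_width"],s["clock"])
E
```

```text
-7.662676533520437 Fu -6.753660802060211 Ft -0.4941935134441965 [ 3.34317784  2.95035557 -5.15737723] 27.41726360013191 11.125
```

>>> move_arm:
  targets:
    - [0, 0.02, 0.2, 0, 0, 0, 255]
    - [0, 0.03, 0.35, 0, 0, 0, 255]
    - [0, 0.03, 0.35, 0, 0, 0, 255]
    - [0, 0.03, 0.35, 0, 0, 0, 200]
    - [0, 0.03, 0.35, 0, 0, 0, 120]
    - [0, 0.03, 0.35, 0, 0, 0, 60]
    - [0, 0.03, 0.35, 0, 0, 0, 0]
    - [0, 0.03, 0.35, 0, 0, 0, 0]
    - [0, 0.03, 0.35, 0, 0, 0, 0]
    - [0, 0.03, 0.35, 0, 0, 0, 0]

```text
clock: 12.38
position: [615.6, -132.9, 81.8]
ee_rot: [0.449, 0.858, 0.223, 0.115]
contact_force: [-0.5, -0.3, 0.2]
gripper_width: 85.4
```

```bash
python3 - <<'E'
from sv import *
s=st();setcmd();p,r=cmd();k,u,t=S.knob(.5);f=s["contact_force"];print("Fu",f@u,"Ft",f@t,f,s["gripper_width"],s["clock"])
for l in(60,150): print(row_to(p+l*u,r)[0])
im,d=arm.get_image("wrist");cv2.imwrite("pics/w6.png",im);np.save("w6.npy",d)
E
```

```text
Fu 0.4757570970942749 Ft -0.027897152102663032 [-0.50478045 -0.32022216  0.17109576] 85.43901525362794 12.375
[-0.   -0.52 -5.98  0.    0.    0.  ]
[-1.000e-02 -1.300e+00 -1.494e+01  0.000e+00  0.000e+00  0.000e+00]
```

View pics/w6.png

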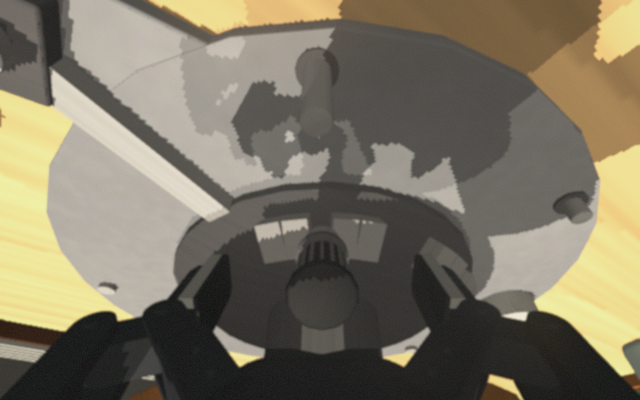

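>>> move_arm:
  targets:
    - [0, -0.2, -2, 0, 0, 0, 0]
    - [0, -0.5, -6, 0, 0, 0, 0]
    - [0, -1, -11, 0, 0, 0, 0]
    - [0, -1.3, -15, 0, 0, 0, 0]
    - [0, -1.3, -15, 0, 0, 0, 0]
    - [0, -1.3, -15, 0, 0, 0, 0]
    - [0, -1.3, -15, 0, 0, 0, 0]

```text
clock: 13.3
position: [546.2, -180.7, 205.5]
ee_rot: [0.449, 0.858, 0.223, 0.114]
contact_force: [-0.0, -0.0, 0.2]
gripper_width: 85.5
```

```bash
python3 - <<'E'
from sv import *
applied([0,-1.3,-15,0,0,0])
s=st();print(s["clock"],s["position"],cmd()[0],s["joints"])
im,d=arm.get_image("wrist");cv2.imwrite("pics/w7.png",im);np.save("w7.npy",d)
S=Stand((735.5,-48),0.114)
for t,z in(("knob_grip",98.1),("tall_pin",15),("bolt_axis",46),("lever_tip",108)):
    for q in arm.tip_of(t,"wrist")[:1]: print(t,round(q["score"],2),np.round(q["uv"]),np.round(ray_at_z("wrist",q["uv"],z),1))
for l in(0,.008,):
    k,u,t=S.knob(.5,l*1000);c=k+18*u;print(l,"cap px",proj("wrist",c),k)
    # depth at cap
uv=np.round(proj("wrist",S.knob(.5)[0]+18*S.knob(.5)[1])).astype(int)
dd=np.median(d[uv[1]-3:uv[1]+4,uv[0]-3:uv[0]+4]);pr=cp("wrist");c=pr["mount"]@np.r_[np.linalg.solve(pr["mtx"],[*uv,1])*dd,1]
w=s["position"]+R.from_quat(s["ee_rot"]).apply(c[:3]);print("cap meas",w,"lift est",(w-S.knob(.5)[0])@S.knob(.5)[1]-18)
E
```

```text
13.3 [ 546.21541622 -180.72089301  205.49368832] [ 546.62950849 -181.14278353  206.65772532] [-0.27113178  0.23384445 -0.18912156 -0.509096   -0.87863822 -0.4179174 ]
knob_grip 0.91 [323. 206.] [ 607.  -136.2   98.1]
tall_pin 0.61 [321. 101.] [ 558.3 -171.8   15. ]
bolt_axis 0.61 [148.  97.] [ 625.2 -304.1   46. ]
lever_tip 0.75 [115. 140.] [ 626.1 -303.7  108. ]
0 cap px [320.51664901 210.73449578] [ 608.15687048 -137.76283955   98.1       ]
0.008 cap px [320.49262606 212.95949534] [ 604.50041993 -140.34023327  104.73230058]
cap meas [ 600.66461517 -142.53925728  112.25102395] lift est -1.3050481888300567
```

View pics/w7.png

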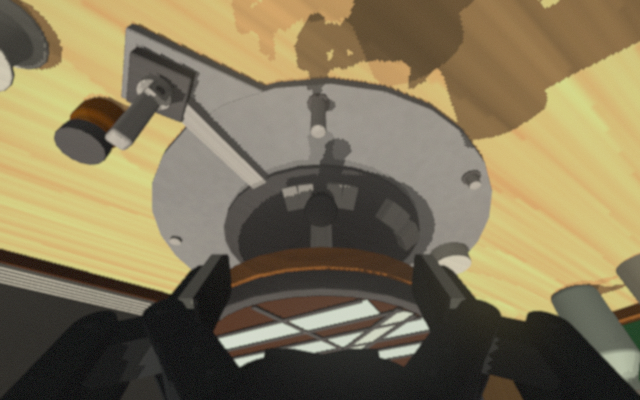

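```bash
python3 - <<'E'
from sv import *
y=2.74;rot=frame([0,0,-1],[np.cos(y),np.sin(y),0])
print(row_to([625,-303,215],rot))
E
```

```text
(array([-1.448e+01, -2.000e-02, -1.010e+00,  2.830e+01,  8.010e+00,
       -3.158e+01]), 5)
```

>>> move_arm:
  targets:
    - [-5, 0, -1, 10, 2.5, -10, 0]
    - [-10, 0, -1, 20, 5.5, -20, 0]
    - [-14.5, 0, -1, 28.3, 8, -31.6, 0]
    - [-14.5, 0, -1, 28.3, 8, -31.6, 0]
    - [-14.5, 0, -1, 28.3, 8, -31.6, 0]
    - [-14.5, 0, -1, 28.3, 8, -31.6, 0]
    - [-14.5, 0, -1, 28.3, 8, -31.6, 0]
    - [-14.5, 0, -1, 28.3, 8, -31.6, 0]

```text
clock: 14.55
position: [624.9, -303.5, 215.8]
ee_rot: [0.2, 0.98, 0.0, 0.001]
contact_force: [0.2, 0.2, 0.3]
gripper_width: 85.6
```

```bash
python3 - <<'E'
from sv import *
applied([-14.5,0,-1,28.3,8,-31.6])
s=st();p,r=cmd();print(s["clock"],s["position"],p,s["joints"],R.from_quat(s["ee_rot"]).as_matrix()[:,2])
im,d=arm.get_image("wrist");cv2.imwrite("pics/w8.png",im);np.save("w8.npy",d)
for t,z in(("bolt_axis",46),("lever_tip",108)):
    for q in arm.tip_of(t,"wrist")[:2]: print(t,round(q["score"],2),np.round(q["uv"]),np.round(ray_at_z("wrist",q["uv"],z),1))
E
```

```text
14.55 [ 624.89151625 -303.51564867  215.84069174] [ 625.31860936 -303.05929297  214.98779924] [-2.20217125e-01  5.13364823e-01  1.77347974e-01 -4.14655969e-04
 -1.23315719e+00 -1.82238335e-01] [ 1.66859535e-03  2.74158180e-05 -9.99998608e-01]
bolt_axis 0.64 [317. 181.] [ 629.2 -305.6   46. ]
bolt_axis 0.25 [321. 202.] [ 634.8 -283.4   46. ]
lever_tip 0.7 [318. 202.] [ 629.4 -301.6  108. ]
lever_tip 0.29 [410. 251.] [ 571.8 -228.2  108. ]
```

View pics/w8.png

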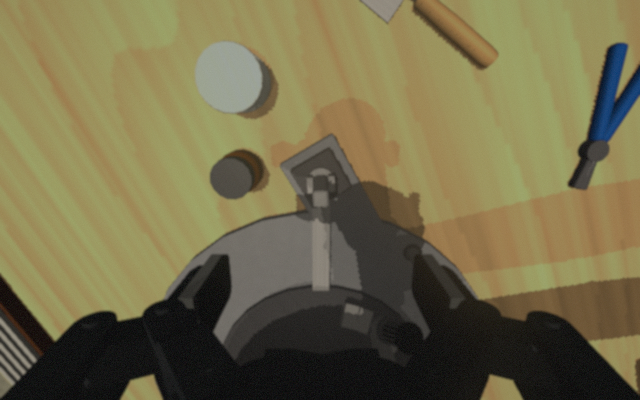

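```bash
python3 - <<'E'
import cv2
a=cv2.imread("pics/w8.png")[125:235,265:375]
cv2.imwrite("pics/z8.png",cv2.resize(a,None,fx=5.4,fy=5.4,interpolation=cv2.INTER_CUBIC))
E
```

```text
(no output)
```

View pics/z8.png

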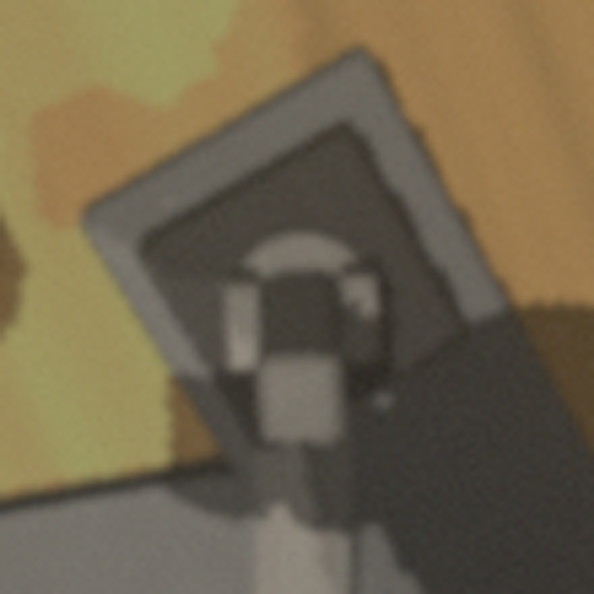

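```bash
python3 - <<'E'
from sv import *
s=st();d=np.load("w8.npy")
print(d[196:204:2,314:328:3])
P=ray_at_z("wrist",(320.6,198.7),108);print(P,R.from_quat(s["ee_rot"]).inv().apply(P-s["position"]))
for ax,th in(((735.5,-48),.112),((734.8,-47.5),.115)): print(Stand(ax,th).w([-140,-240,46]))
E
```

```text
[[260.96432 261.64926 260.6457  259.88873 259.63406]
 [260.5884  260.75592 261.09933 260.90137 261.15182]
 [262.5377  261.61725 260.56116 260.81152 261.94574]
 [263.7795  261.6979  261.05588 261.8526  261.3001 ]]
[ 626.17252759 -303.28403522  108.        ] [ -0.91657444   0.44029559 107.4403859 ]
[ 623.20100061 -302.14353176   46.        ]
[ 623.26393541 -301.97928461   46.        ]
```

>>> move_arm:
  targets:
    - [-0.1, 0, 5, 0, 0, 0, 0]
    - [-0.1, 0, 10, 0, 0, 0, 0]
    - [-0.1, 0, 13, 0, 0, 0, 0]
    - [-0.1, 0, 14.2, 0, 0, 0, 0]
    - [-0.1, 0, 14.2, 0, 0, 0, 0]
    - [-0.1, 0, 14.2, 0, 0, 0, 120]
    - [-0.1, 0, 14.2, 0, 0, 0, 200]
    - [-0.1, 0, 14.2, 0, 0, 0, 255]
    - [-0.1, 0, 14.2, 0, 0, 0, 255]
    - [-0.1, 0, 14.2, 0, 0, 0, 255]
    - [-0.1, 0, 14.2, 0, 0, 0, 255]
    - [-0.1, 0, 14.2, 0, 0, 0, 255]

```text
clock: 16.2
position: [626.2, -303.4, 73.6]
ee_rot: [0.199, 0.98, -0.0, 0.0]
contact_force: [-2.4, 1.6, 5.7]
gripper_width: 13.3
```

```bash
python3 - <<'E'
from sv import *
applied([-.1,0,14.2,0,0,0])
s=st();p,r=cmd();print(s["clock"],s["position"],p,s["contact_force"],s["wrist_torque"],s["gripper_width"],s["joints"])
im,d=arm.get_image("wrist");cv2.imwrite("pics/w9.png",im)
E
```

```text
16.2 [ 626.24975119 -303.40815154   73.63769867] [ 626.27326134 -303.46906739   72.98807838] [-2.36473829  1.5938459   5.72634985] [ 0.56448538  0.66089139 -0.13252189] 13.33499792147084 [-2.19394844e-01  6.32202610e-01  1.24264523e-02  1.60479392e-04
 -9.50699581e-01 -1.81876304e-01]
```

View pics/w9.png

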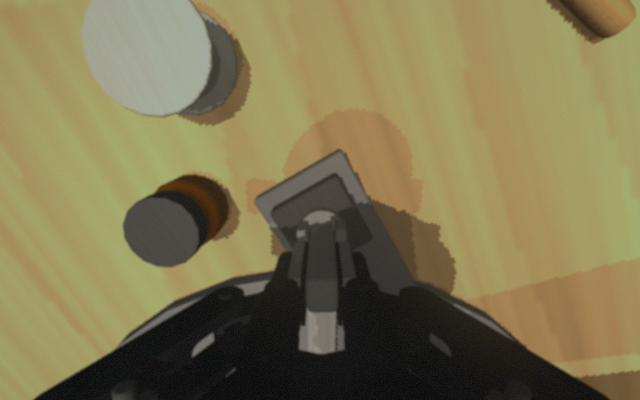

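>>> move_arm:
  targets:
    - [0, 0, 0, 0, 0, 4, 255]
    - [0, 0, 0, 0, 0, 8, 255]
    - [0, 0, 0, 0, 0, 12, 255]
    - [0, 0, 0, 0, 0, 16, 255]
    - [0, 0, 0, 0, 0, 20, 255]
    - [0, 0, 0, 0, 0, 24, 255]
    - [0, 0, 0, 0, 0, 28, 255]
    - [0, 0, 0, 0, 0, 32, 255]
    - [0, 0, 0, 0, 0, 36, 255]
    - [0, 0, 0, 0, 0, 40, 255]
    - [0, 0, 0, 0, 0, 40, 255]

```text
clock: 17.62
position: [626.1, -303.4, 73.6]
ee_rot: [0.522, 0.853, -0.0, 0.0]
contact_force: [-0.9, 2.5, 5.3]
gripper_width: 13.2
```

```bash
cat > c2.py <<'E'
from sv import *
s=st();M=R.from_quat(s["ee_rot"]).as_matrix();yaw=np.arctan2(M[1,0],M[0,0])
print(s["clock"],s["position"],"yaw",yaw,"b~",np.pi+1.25-1.25-(np.pi-1.25)+0 if 0 else 1.25-(yaw-np.pi/2-.114),"F",s["contact_force"],"T",s["wrist_torque"],s["gripper_width"])
E
python3 c2.py
```

```text
17.625 [ 626.12446774 -303.3521707    73.6058223 ] yaw 2.042235548546075 b~ 0.8925607782488215 F [-0.90629625  2.48433273  5.2721824 ] T [ 0.63194344  0.7229809  -0.00516154] 13.208088154670495
```

>>> move_arm:
  targets:
    - [0, 0, 0, 0, 0, 4, 255]
    - [0, 0, 0, 0, 0, 8, 255]
    - [0, 0, 0, 0, 0, 12, 255]
    - [0, 0, 0, 0, 0, 15, 255]
    - [0, 0, 0, 0, 0, 17, 255]
    - [0, 0, 0, 0, 0, 18.5, 255]
    - [0, 0, 0, 0, 0, 18.5, 255]

```text
clock: 18.5
position: [626.1, -303.3, 73.6]
ee_rot: [0.652, 0.758, -0.0, 0.0]
contact_force: [-2.9, 1.8, 5.4]
gripper_width: 13.4
```

```bash
python3 c2.py
```

```text
18.5 [ 626.13424931 -303.29546823   73.60851857] yaw 1.720008354430606 b~ 1.2147879723642907 F [-2.87215445  1.78478815  5.37354291] T [0.56231466 0.76132055 0.02004234] 13.427771709831957
```

>>> move_arm:
  targets:
    - [0, 0, 0, 0, 0, 0.7, 255]
    - [0, 0, 0, 0, 0, 1.4, 255]
    - [0, 0, 0, 0, 0, 2, 255]
    - [0, 0, 0, 0, 0, 2, 255]

```text
clock: 19.0
position: [626.1, -303.3, 73.6]
ee_rot: [0.665, 0.746, -0.0, 0.0]
contact_force: [-2.4, 1.9, 5.5]
gripper_width: 13.5
```

```bash
python3 c2.py
```

```text
19.0 [ 626.13363925 -303.28802699   73.64366014] yaw 1.6853018907211004 b~ 1.2494944360737963 F [-2.42060534  1.86331614  5.51124151] T [0.70513614 0.69128549 0.12382108] 13.475484637267662
```

Torque is beginning to rise; go on past the nominal angle to feel the stop.

>>> move_arm:
  targets:
    - [0, 0, 0, 0, 0, 1, 255]
    - [0, 0, 0, 0, 0, 2, 255]
    - [0, 0, 0, 0, 0, 2, 255]

```text
clock: 19.38
position: [626.1, -303.3, 73.6]
ee_rot: [0.678, 0.735, -0.0, -0.0]
contact_force: [-2.9, 1.6, 5.0]
gripper_width: 13.2
```

```bash
python3 c2.py
```

```text
19.375 [ 626.10932999 -303.28794381   73.64097152] yaw 1.6507828094542036 b~ 1.284013517340693 F [-2.89493852  1.62759903  4.97794287] T [0.67815166 0.7320683  0.20517785] 13.194249168353718
```

>>> move_arm:
  targets:
    - [0, 0, 0, 0, 0, 1, 255]
    - [0, 0, 0, 0, 0, 2, 255]
    - [0, 0, 0, 0, 0, 2, 255]

```text
clock: 19.75
position: [626.1, -303.3, 73.6]
ee_rot: [0.69, 0.724, -0.0, 0.0]
contact_force: [-1.9, 2.2, 5.1]
gripper_width: 13.3
```

```bash
python3 c2.py
```

```text
19.75 [ 626.10979494 -303.28767575   73.63307045] yaw 1.61832779399158 b~ 1.3164685328033165 F [-1.94330765  2.20950805  5.09724489] T [0.66178553 0.78235532 0.75937398] 13.266400163632564
```

>>> move_arm:
  targets:
    - [0, 0, 0, 0, 0, -1.5, 255]
    - [0, 0, 0, 0, 0, -1.5, 255]
    - [0, 0, 0, 0, 0, -1.5, 150]
    - [0, 0, 0, 0, 0, -1.5, 60]
    - [0, 0, 0, 0, 0, -1.5, 0]
    - [0, 0, 0, 0, 0, -1.5, 0]
    - [0, 0, 0, 0, 0, -1.5, 0]
    - [0, 0, 0, 0, 0, -1.5, 0]

```text
clock: 20.75
position: [626.3, -303.5, 73.0]
ee_rot: [0.682, 0.731, 0.0, 0.0]
contact_force: [0.2, -0.6, 0.3]
gripper_width: 85.0
```

```bash
python3 c2.py; python3 - <<'E'
from sv import *
im,d=arm.get_image("wrist");cv2.imwrite("pics/w10.png",im)
E
```

```text
20.75 [ 626.287831   -303.47185255   72.96782876] yaw 1.6407973557807054 b~ 1.2939989710141913 F [ 0.23501856 -0.64673711  0.30292106] T [-0.02091348  0.06251968 -0.0188473 ] 85.04001442001172
```

View pics/w10.png

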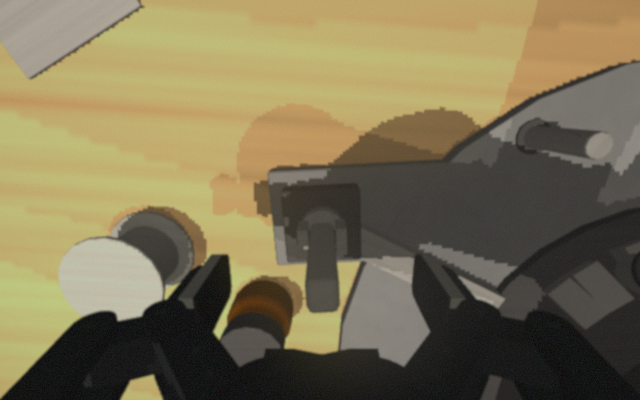

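>>> move_arm:
  targets:
    - [0, 0, -2.1, 0, 0, 0, 0]
    - [0, 2, -2.1, 0, 0, 0, 0]
    - [0, 3.8, -2.1, 0, 0, 0, 0]
    - [0, 3.8, -2.1, 0, 0, 0, 120]
    - [0, 3.8, -2.1, 0, 0, 0, 255]
    - [0, 3.8, -2.1, 0, 0, 0, 255]
    - [0, 3.8, -2.1, 0, 0, 0, 255]
    - [0, 3.8, -2.1, 0, 0, 0, 255]
    - [0, 3.8, -2.1, 0, 0, 0, 255]
    - [0, 3.8, -2.1, 0, 0, 0, 255]

```text
clock: 22.05
position: [664.2, -300.8, 94.0]
ee_rot: [0.682, 0.731, 0.0, 0.0]
contact_force: [-0.6, -0.1, -0.3]
gripper_width: -0.1
```

```bash
python3 c2.py; python3 - <<'E'
from sv import *
setcmd()
im,d=arm.get_image("wrist");cv2.imwrite("pics/w11.png",im)
s=st();r=R.from_quat(s["ee_rot"]);h=np.array([626.2,-303.4,46])
ey=r.apply([0,1,0]);ey[2]=0
for f in(0,.15,.3,.5,.7,.9,1.1,1.3,1.4,1.5):
    c=np.array([-48*np.sin(f)+8*np.cos(f)+11,48*np.cos(f)+8*np.sin(f)]);P=h+ey*c[0]+[0,0,c[1]];print(f,row_to(P,r)[0][:3],P)
E
```

```text
22.05 [ 664.16307871 -300.79342268   94.00767963] yaw 1.6407835529767407 b~ 1.294012773818156 F [-0.62384505 -0.08501009 -0.33563006] T [ 0.01714372 -0.01600373 -0.00393391] -0.0506614031944605
0 [ 0.01 -1.91  0.  ] [ 645.15348539 -302.07132753   94.        ]
0.15 [ 0.01 -2.63 -0.07] [ 637.90840414 -302.57922039   94.6565168 ]
0.3 [ 0.01 -3.36 -0.02] [ 630.64680888 -303.08827092   94.22031313]
0.5 [ 0.01 -4.3   0.2 ] [ 621.22045517 -303.7490748    91.95936728]
0.7 [ 0.01 -5.19  0.61] [ 612.43008189 -304.36529534   87.86616649]
0.9 [ 0.01 -5.97  1.19] [ 604.62613349 -304.91236577   82.10389375]
1.1 [ 0.01 -6.62  1.91] [ 598.11972876 -305.36847613   74.90227271]
1.3 [ 0.01 -7.12  2.74] [ 593.17025752 -305.71544272   66.54840926]
1.4 [ 0.01 -7.3   3.19] [ 591.34369255 -305.84348811   62.0420207 ]
1.5 [ 0.01 -7.44  3.66] [ 589.97503958 -305.93943308   57.37534557]
```

View pics/w11.png

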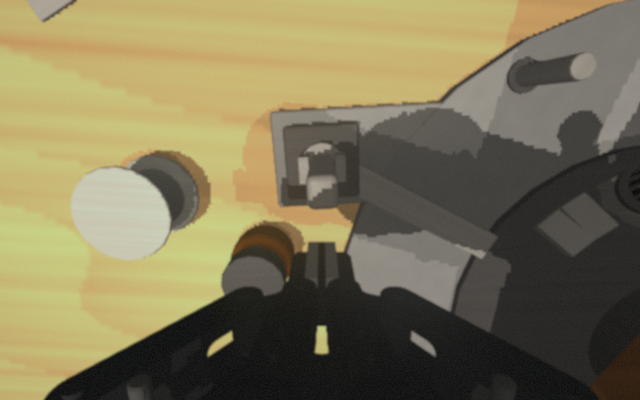

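>>> move_arm:
  targets:
    - [0, -1.6, 0, 0, 0, 0, 255]
    - [0, -2.2, 0, 0, 0, 0, 255]
    - [0, -2.8, 0, 0, 0, 0, 255]
    - [0, -3.4, 0, 0, 0, 0, 255]
    - [0, -3.9, 0.1, 0, 0, 0, 255]
    - [0, -4.3, 0.2, 0, 0, 0, 255]
    - [0, -4.8, 0.4, 0, 0, 0, 255]
    - [0, -5.2, 0.6, 0, 0, 0, 255]
    - [0, -5.6, 0.9, 0, 0, 0, 255]
    - [0, -6, 1.2, 0, 0, 0, 255]
    - [0, -6, 1.2, 0, 0, 0, 255]

```text
clock: 23.48
position: [603.4, -304.8, 81.3]
ee_rot: [0.682, 0.731, -0.0, -0.001]
contact_force: [0.4, -0.4, -0.1]
gripper_width: -0.1
```

```bash
python3 c2.py; python3 - <<'E'
from sv import *
im,d=arm.get_image("wrist");cv2.imwrite("pics/w12.png",im)
E
```

```text
23.475 [ 603.37680803 -304.75460035   81.33493929] yaw 1.6403304787734203 b~ 1.2944658480214764 F [ 0.44297499 -0.40522353 -0.05090696] T [-0.046987   -0.08513202  0.01334603] -0.09659926916009579
```

View pics/w12.png

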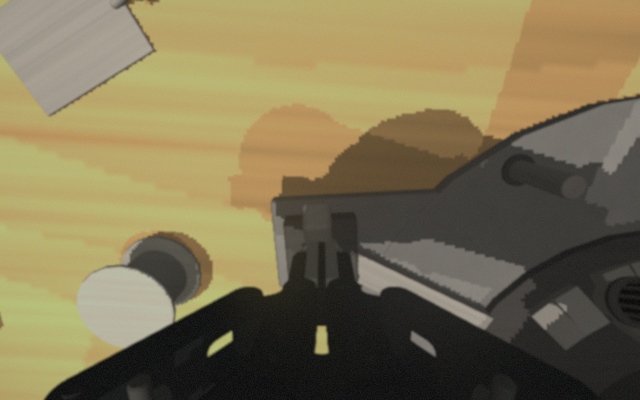

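>>> move_arm:
  targets:
    - [0, -0.3, 0.3, 0, 0, 0, 255]
    - [0, -0.6, 0.7, 0, 0, 0, 255]
    - [0, -0.9, 1.1, 0, 0, 0, 255]
    - [0, -1.1, 1.5, 0, 0, 0, 255]
    - [0, -1.2, 1.8, 0, 0, 0, 255]
    - [0, -1.3, 2.0, 0, 0, 0, 255]
    - [0, -1.4, 2.2, 0, 0, 0, 255]
    - [0, -1.4, 2.4, 0, 0, 0, 255]
    - [0, -1.4, 2.4, 0, 0, 0, 255]

```text
clock: 24.65
position: [590.3, -305.8, 57.6]
ee_rot: [0.682, 0.731, 0.0, -0.0]
contact_force: [0.2, -0.7, 0.2]
gripper_width: -0.2
```

```bash
python3 c2.py
```

```text
24.65 [ 590.25656527 -305.81851228   57.59653318] yaw 1.6406183128626104 b~ 1.2941780139322863 F [ 0.1780348  -0.70273762  0.15694202] T [-0.05837726  0.02594514  0.04321764] -0.16002510615614046
```

>>> move_arm:
  targets:
    - [0, 0, 0.1, 0, 0, 0, 255]
    - [0, 0, 0.2, 0, 0, 0, 255]
    - [0, 0, 0.2, 0, 0, 0, 255]

```text
clock: 25.02
position: [590.3, -305.8, 56.8]
ee_rot: [0.682, 0.732, -0.0, 0.0]
contact_force: [-2.0, 0.2, 5.1]
gripper_width: -0.0
```

```bash
python3 c2.py
```

```text
25.025 [ 590.29722346 -305.83887556   56.77012102] yaw 1.6411404264796312 b~ 1.2936559003152655 F [-2.00655235  0.19943399  5.08398099] T [0.25367238 0.70491919 0.02445865] -0.0090796483942765
```

>>> move_arm:
  targets:
    - [0, 0, 0.1, 0, 0, 0, 255]
    - [0, 0, 0.1, 0, 0, 0, 255]

```text
clock: 25.28
position: [590.3, -305.9, 56.5]
ee_rot: [0.682, 0.732, -0.0, 0.0]
contact_force: [-3.7, 1.6, 9.0]
gripper_width: -0.1
```

```bash
python3 c2.py;python3 - <<'E'
from sv import *
im,d=arm.get_image("wrist");cv2.imwrite("pics/w13.png",im)
E
```

```text
25.275 [ 590.26697967 -305.89066614   56.52584056] yaw 1.6413093889186057 b~ 1.293486937876291 F [-3.69873869  1.62996572  8.97039677] T [ 0.48163885  1.08105529 -0.00859055] -0.10871666593932003
```

View pics/w13.png

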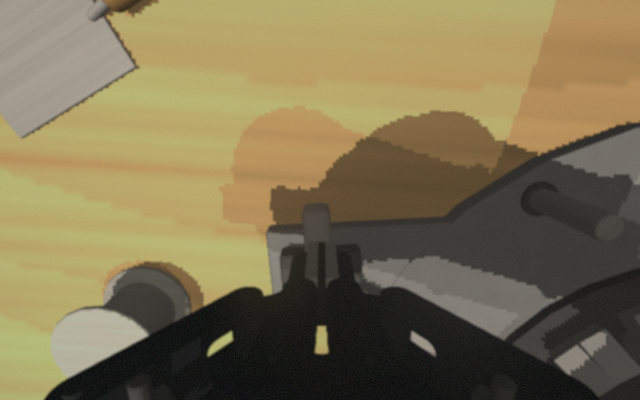

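>>> move_arm:
  targets:
    - [0, 0, 0.15, 0, 0, 0, 255]
    - [0, 0, 0.15, 0, 0, 0, 255]
    - [0, 0, -3, 0, 0, 0, 255]
    - [0, 0, -8, 0, 0, 0, 255]
    - [0, -2, -14, 0, 0, 0, 255]
    - [0, -3, -16, 0, 0, 0, 255]
    - [0, -3, -16, 0, 0, 0, 255]
    - [0, -3, -16, 0, 0, 0, 255]

```text
clock: 26.32
position: [559.8, -307.4, 212.5]
ee_rot: [0.682, 0.731, -0.0, -0.002]
contact_force: [-0.6, -0.4, -0.3]
gripper_width: 0.4
```

```bash
python3 c2.py;python3 - <<'E'
from sv import *
s=st();M=R.from_quat(s["ee_rot"]).as_matrix()
im,d=arm.get_image("wrist");cv2.imwrite("pics/w14.png",im);np.save("w14.npy",d)
im,_=arm.get_image("top");cv2.imwrite("pics/top14.png",im)
for t,z in(("bolt_axis",46),("lever_tip",50),("knob_grip",98.1)):
    for q in arm.tip_of(t,"wrist")[:1]:
        P=ray_at_z("wrist",q["uv"],z);print(t,round(q["score"],2),np.round(q["uv"]),np.round(P,1))
E
```

```text
26.325 [ 559.78781012 -307.4469512   212.52380786] yaw 1.6405455764016892 b~ 1.2942507503932075 F [-0.56072737 -0.40430304 -0.34413643] T [ 0.01832593 -0.07812894  0.03158815] 0.3536088771537965
bolt_axis 0.95 [321. 242.] [ 625.3 -302.    46. ]
lever_tip 0.91 [315. 190.] [ 567.3 -312.5   50. ]
knob_grip 0.67 [504. 255.] [ 603.7 -135.8   98.1]
```

View pics/w14.png

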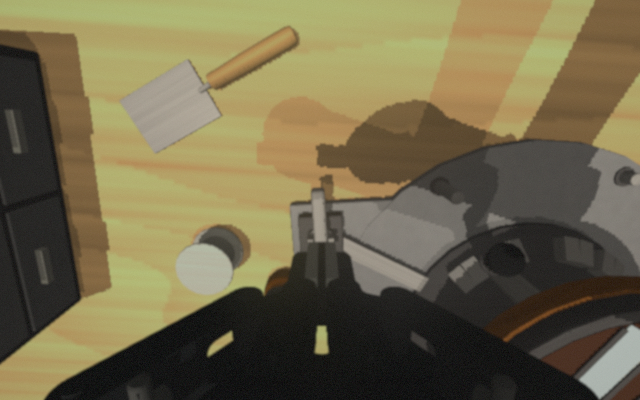

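View pics/top14.png

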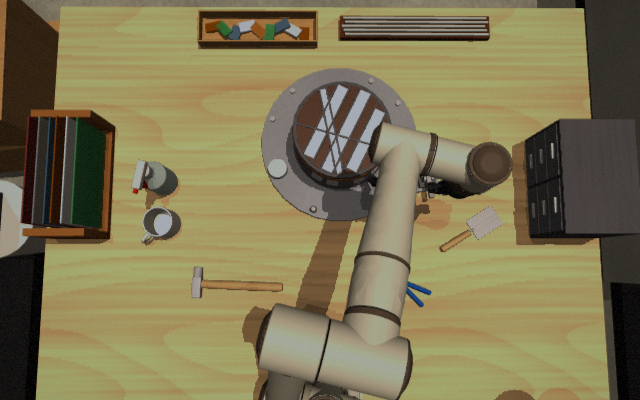

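```bash
python3 - <<'E'
from sv import *
a=cv2.imread("pics/w14.png")[165:275,265:375]
cv2.imwrite("pics/z14.png",cv2.resize(a,None,fx=5.4,fy=5.4,interpolation=cv2.INTER_CUBIC))
d=np.load("w14.npy");pr=cp("wrist");s=st();M=R.from_quat(s["ee_rot"])
def w(u,v):
    c=pr["mount"]@np.r_[np.linalg.solve(pr["mtx"],[u,v,1])*d[v,u],1];return s["position"]+M.apply(c[:3])
for v in range(190,240,4): print(v,[np.round(w(u,v)).astype(int).tolist() for u in (312,316,319,322,325)])
E
```

```text
190 [[567, -316, 54], [488, -313, 355], [566, -309, 54], [566, -306, 55], [580, -301, -1]]
194 [[570, -316, 58], [570, -312, 57], [569, -309, 59], [569, -306, 58], [585, -301, 0]]
198 [[575, -316, 56], [574, -312, 56], [574, -309, 57], [573, -306, 58], [590, -301, 0]]
202 [[579, -315, 56], [578, -311, 58], [578, -308, 58], [578, -305, 58], [578, -302, 55]]
206 [[583, -315, 56], [582, -311, 58], [582, -308, 57], [582, -305, 57], [583, -302, 54]]
210 [[588, -315, 54], [587, -311, 57], [587, -308, 57], [587, -305, 56], [587, -302, 56]]
214 [[604, -315, 21], [591, -310, 57], [591, -307, 57], [591, -304, 57], [591, -301, 54]]
218 [[605, -314, 30], [596, -310, 56], [595, -307, 56], [595, -304, 57], [595, -301, 55]]
222 [[610, -314, 30], [600, -310, 56], [600, -307, 56], [600, -304, 56], [600, -301, 56]]
226 [[615, -314, 30], [604, -310, 56], [604, -306, 57], [604, -303, 56], [604, -300, 55]]
230 [[618, -313, 36], [609, -309, 55], [609, -306, 55], [609, -303, 55], [609, -300, 54]]
234 [[620, -313, 40], [614, -309, 54], [613, -306, 55], [613, -303, 56], [613, -300, 54]]
238 [[620, -313, 53], [619, -309, 54], [619, -305, 54], [618, -302, 56], [618, -299, 54]]
```

View pics/z14.png

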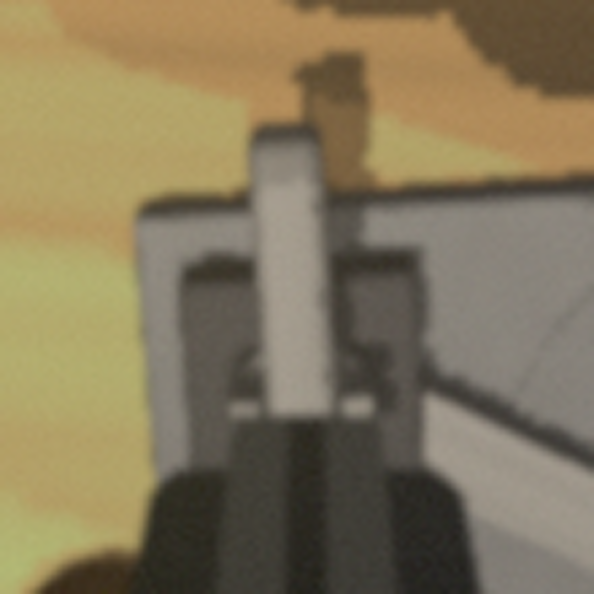

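```bash
python3 - <<'E'
from sv import *
def px(a,b): return (265+a/5.4,165+b/5.4)
def ang(A,B,z,z2=None):
    P=ray_at_z("wrist",px(*A),z);Q=ray_at_z("wrist",px(*B),z2 or z);v=Q-P;return np.round(P,1),np.round(Q,1),np.arctan2(v[1],v[0])
print("block left",ang((183,285),(190,455),30))
print("block right",ang((420,285),(420,455),30))
print("block front",ang((183,270),(420,258),30))
print("arm front edge",ang((140,210),(590,185),15))
print("lever L",ang((254,180),(270,408),57.5,55)); print("lever R",ang((318,180),(330,405),57.5,55))
E
```

```text
block left (array([ 606.2, -329. ,   30. ]), array([ 644.5, -325.6,   30. ]), np.float64(0.08821543324807081))
block right (array([ 602.8, -280.1,   30. ]), array([ 641.1, -276.7,   30. ]), np.float64(0.08995959012567147))
block front (array([ 602.9, -329.1,   30. ]), array([ 596.9, -280.7,   30. ]), np.float64(1.6940645234414542))
arm front edge (array([ 595.3, -339.7,   15. ]), array([ 583.1, -244.7,   15. ]), np.float64(1.6986172017658778))
lever L (array([ 574.6, -315.5,   57.5]), array([ 621.4, -309.5,   55. ]), np.float64(0.12639175098743508))
lever R (array([ 573.8, -303.6,   57.5]), array([ 619.9, -297.9,   55. ]), np.float64(0.12337198137121026))
```

>>> move_arm:
  targets:
    - [0, -5, -4, 0, 0, 0, 255]
    - [0, -10, -8, 0, 0, 0, 255]
    - [0, -16, -8, 0, 0, 0, 255]
    - [0, -20, -8, 0, 0, 0, 255]
    - [0, -20, -8, 0, 0, 0, 255]
    - [0, -20, -8, 0, 0, 0, 255]
    - [0, -20, -8, 0, 0, 0, 255]

```text
clock: 27.45
position: [361.9, -322.0, 294.4]
ee_rot: [0.682, 0.732, -0.0, -0.0]
contact_force: [-0.5, 0.4, 0.7]
gripper_width: 0.2
```

```bash
python3 c2.py;python3 - <<'E'
from sv import *
im,d=arm.get_image("wrist");cv2.imwrite("pics/w15.png",im)
t,_=arm.get_image("top");cv2.imwrite("pics/z15.png",cv2.resize(t[60:260,250:550],None,fx=2.6,fy=2.6,interpolation=cv2.INTER_CUBIC))
E
```

```text
27.45 [ 361.90212207 -322.04050208  294.37974351] yaw 1.6415098666648167 b~ 1.29328646013008 F [-0.50950175  0.44158491  0.65884073] T [0.05405888 0.01942124 0.02525775] 0.18502287626720149
```

View pics/w15.png

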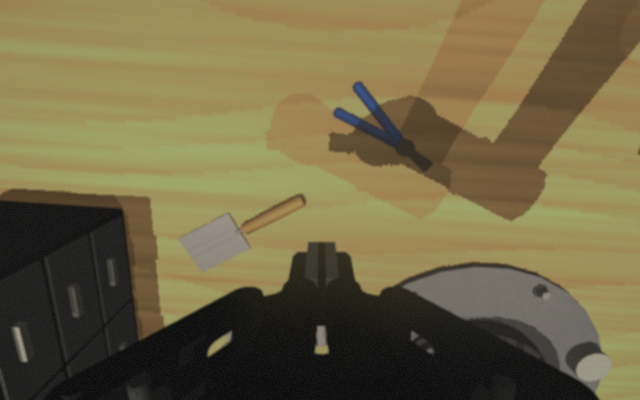

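View pics/z15.png

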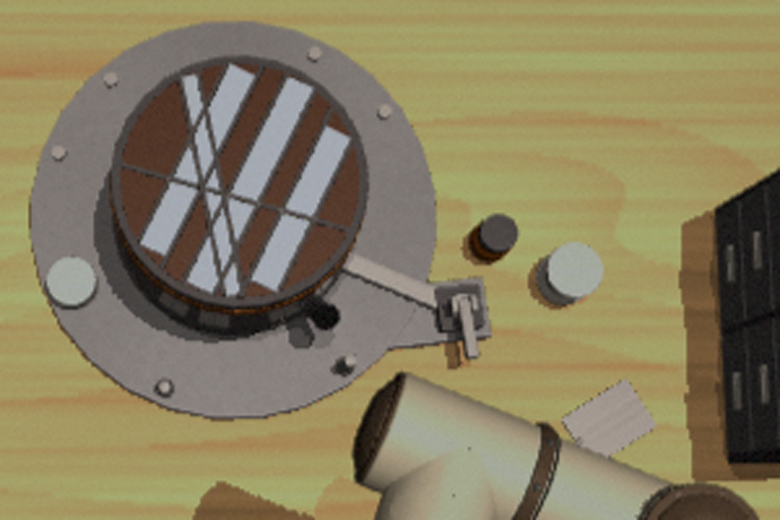

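```bash
python3 -c "
from bench import arm
print(arm.job_done())"
```

```text
the job is handed in; nothing more can be done
None
```

The job is done and handed in at about 27.5 s of the 64 s allowed. No verdict came back.

1. **Station:** the long marker pin is on the robot's right (-y), so I used the right station (turntable angle +0.5).
2. **Plunger:** I gripped the knob along its leaning axis and pulled it out about 11 mm, with the spring pulling back at about 9 N. I swung the turntable about 0.43 rad, lowered the plunger and let go.
   - On the way down the spring was still pulling at about 3 mm lift, well below the 8 mm of a land, so the pin was in the slot.
   - After release, the depth of the knob's cap gave a lift of about -1 mm, which is home within the measuring error. The knob lines up with the tall pin.
3. **Clamp bolt:** I gripped the upright lever and turned it clockwise until the torque rose to 0.76 N m against 0.12 N m of friction, so it was at its stop.
4. **Lever:** I then pushed it down towards the robot with the shut fingers until it met its stop, at about 9 N. Afterwards it lay flat, rising about 0.07 rad towards its tip, as expected at 1.5 rad of fold.

**Last pictures:** the knob is at the pin, the lever points to the robot, and the things on the bench that show are where they were. The gripper was clear with no force on it.

**Checks that disagreed:**
- **Bolt angle:** the tool angle at the stop gave about 1.32 rad instead of 1.25, because of twist in the grip. The folded lever's direction in the last picture was 0.125 rad, against 0.09 to 0.13 for the stand. The lever-tip detector alone read about 0.06 rad short.
- **Plunger angle:** one late, oblique knob detection gave about 0.47 rad. I put that down to noise.
- **Tool tilt:** a wrist joint reached its range limit on the first approach to the knob, so I held the tool at 29 degrees instead of 34.

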